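Unhook the parts basket from the drip stand

ROBOT

A 6-joint arm with a two-finger parallel gripper is mounted at the origin on a cart in front of the work surface, level with it; the furniture and walls round the work are solid. World frame = base frame: x ahead of the robot, y to its left, z up, the work surface at z = 0. Lengths are in m, angles in rad, forces in N, time in s.
With the tool pointing down it reaches from about 0.35 to 1 m from the base axis. Payload 7.1 kg.
Tool frame: the origin (TCP) lies on the centre line of the jaws, within the pads' length; the fingertips stand 17 mm ahead of it and the grasp point (between the pads) lies 2 mm behind it; z points along the fingers, y is the line along which they close (so a half turn about z gives the same grasp; the last joint's range is limited). The gripper opens to 85 mm and grips with 20 to 120 N. Pads are 22 mm wide; open, the fingers measure 114 mm over their backs; the gripper's body (76 mm by 85 mm) begins 54 mm behind the grasp point. The pads swing forward as they close: fully open they stand 13 mm farther back than shut.
Start: joints at [1.168, 0.423, 1.63, -0, 1.089, -0.019], TCP at [0.234, 0.58, 0.248] pointing down, gripper open.
Joint ranges: [-3, 3], [-0.9, 2.11], [0.09, 2.58], [-1.31, 4.45], [0.11, 2.69], [-2.54, 2.54]. Speed limits (rad/s): [2.39, 2.39, 3.01, 3.14, 3.14, 3.14].

INTERFACE

Orientations are given as [roll, pitch, yaw] about the fixed x, y, z axes, in that order (R = Rz(yaw) Ry(pitch) Rx(roll)).
In Python, from plant import env gives the robot as it stands.
- The arm moves only by the tool jog_arm, never from a script. Its argument "rows" is a list that holds one entry, the list of rows, each a list of 7 numbers: the shift along the tool's x, y, z normalised to -1 to 1, where 1 is 15 cm, then the turn, a rotation vector about the tool's x, y, z normalised to -1 to 1, where 1 is pi rad, then the closure, from -1 (fully open) to 1 (shut). A call has 1 to 12 rows; each row is the pose to reach, as a shift and turn from the pose commanded when the call began, along the tool's axes at that moment, turning the shorter way round; what a row does not reach only later rows make up. A row lasts 1/10 s, in which the tool goes at most 50 mm and 8.59 degrees, less where a joint would pass 70% of its speed; a pose out of reach is approached as far as the arm can. A call with a number of a shift or a turn outside -1 to 1 is refused whole. A call with a gripper value outside its range is refused whole. The fingers move at their own pace and stop on an object; the grip force is fixed at half the most. Time passes only in rows, so rows that repeat a pose let the fingers close. It gives the time, the measured TCP pose, the force, the opening and the grip force at its end, in the units of the state.
- env.get_state(): the state, without advancing time (a new reading comes with each control period).
- env.grab_frame(name): name is "scene" or "top"; returns a dict with "color" (400x640x3 uint8, red, green, blue), "depth" (400x640 float32, m along the optical axis (not along the pixel's ray), 0 where there is no reading), "fov_y" (degrees; the focal length in pixels is half the picture's height over the tangent of half this angle, whatever the lens; pixels are square), "cx", "cy" (the principal point, pixels), "world_from_camera" (4x4, takes a point from camera to world coordinates). Camera axes: x right, y up, looking along -z (the intrinsics and any distortion apply to the point x, -y, -z); pixel columns grow to the right and rows downward; lengths in m; the calibration is good to about 2 mm. A picture is of the moment at which its call begins.
- env.hand_in(): hands the job in; it is judged then, once.
The state is a dict: "t": time; "q": joint angles; "qd": joint speeds; "effort": joint torques, N m; "tcp_pos": TCP position; "eef_rot": TCP orientation; "wrist_force": force on the tool from outside, world axes, zero at the start; "wrist_torque": the same for the moment, N m; "width": finger opening in m; "gripper_force": force on a finger pad.
Only numpy, scipy, OpenCV 4.12 (cv2) and the standard library are available. Lean on these libraries where they do the work, as an engineer would, in place of code of your own. Each camera call takes 0.05 s, during which the arm holds its last target. There are 200 camera calls.

TASK

Take the wire parts basket off the drip stand by its blue grip: lift its hanger bar up past the tip of the deep hook, feeling for the yellow sprung keeper above and never forcing the bar against the hook's lip or the keeper, then draw it out through the gap. Lower the basket into the white tray until it stands flat on the tray's floor inside the rim, and only then let go. Leave the jar, the film canister and the loupe where they are.

Things in the scene. Friction and masses are not known exactly. Their poses are not given: they have to be found in the camera images.
- stand: Drip stand fixed to the desk: grey base plate 150 x 100 x 10 mm, a seat arm and a deep upturned hook that opens toward the stand's -x (roughly toward the robot). Origin on the desk straight below the hanging bar; z up, +x from the hook toward the post. A soft sprung rubber bumper, 67 mm up, steadies the low edge of the basket's back and loses it 15 mm up.
- hook_seat (a point): Centre of the hanger bar as it rests on the hook's 30 mm wide seat, 165 mm above the desk; axes as the stand's. The bar leans on two small stops (5 mm high) beside the hook's upright lip (the tip: 14 mm wide, from x = -9.5 to -4.5 mm from here). The lip slides and is clamped anew each time: its top ends anywhere from 17 to 41 mm above this point, and that height is not measured.
- keeper_post: The stand's steel post with the aluminium carriage clamped on it, which carries the hook's lip and the yellow keeper. Same origin and axes as the stand: on the desk straight below the hanging bar; the 14 mm post stands at x = +32 mm. More than 8 N between the basket and the lip or keeper counts as forcing; the lip is rigid.
- post_top (a point): Top of the steel post, 32 mm behind the seat (+x), 275 mm above the desk. The aluminium carriage clamped below it carries both the lip and, always 8 mm above the lip's top, the flat yellow keeper (14 mm wide, reaching 19 mm in front of the seat). The 6 mm bar passes between lip and keeper with 2 mm to spare; the keeper gives upward like a spring, 2 N per mm, to a stop at 8 mm.
- basket_grip (a point): Centre of the basket's blue grip block, 36 mm long (basket x) x 12 mm wide (basket y) x 40 mm high, free on both sides; 96 mm above the basket's underside. The loose wire basket is 100 x 84 x 40 mm, 0.2 to 0.33 kg, and hangs level, its axes parallel to the stand's; a 6 mm wire arch across y carries the grip, its top 17 mm below this point.
- hanger_bar (a point): Middle of the basket's hanger bar, a round 6 mm bar along the basket's y between two uprights 56 mm apart; 75 mm behind the grip centre (+x of the basket) and 9 mm above it.
- basket_foot (a point): Centre of the basket's underside: 5 mm ahead (+x) of the grip centre and 96 mm below it; axes are the basket's, z up, +x toward the hanger bar.
- tray_in (a point): Centre of the inner floor of the white tray, 4 mm above the desk. The tray is fixed, inside 126 mm (its x) x 110 mm (its y), outside 134 x 118 mm, rim 14 mm above the desk. Its axes give its yaw.
- glass_jar: Small loose glass jar with a red lid, 39 mm across, 42 mm high; origin centre of its underside.
- film_can: Loose black film canister, 33 mm across, 49 mm high; origin centre of its underside.
- loupe: Loose black watchmaker's loupe, 34 mm across, 28 mm high; origin centre of its underside.

How it is judged:
By the outcome, as a careful person would: the job done as asked, in the order asked, and still so for the second after the job is handed in, with the robot touching nothing.
It also fails if it takes over 48 s, if anything falls off the work surface, if the arm or the gripper's body presses on something with over 40 N, if the wrist force passes 120 N, or if a joint passes its speed limit or range.

## Working session

There is one attempt and no reset: what is moved stays moved. The work goes in short steps, Python scripts to look and compute and a tool call to move; the robot and the scene stay as the last step left them, time stands still between calls to the robot, and variables do not carry over. Pictures are saved under pics/ and viewed, at most 10 in all, crops included, and the job is handed in when it is done.

Besides the shell and the picture viewer there is one more tool, called after "Emit:" by a JSON object that holds its "op" and its "data". jog_arm: Moves the arm, as the interface text tells. Scaled input: -1 to 1 covers 15 cm each way for a shift and pi rad each way for a turn. Its arguments: {"type":"object","properties":{"rows":{"type":"array","items":{"type":"array","items":{"type":"array","items":{"type":"number","minimum":-1,"maximum":1}}}}},"required":["rows"]}

```bash
ls; mkdir -p pics; python3 - <<'E'
from plant import env
import cv2,pickle
s=env.get_state(); print({k:s[k] for k in('t','tcp_pos','eef_rot','width','wrist_force')})
for n in('scene','top'):
    f=env.grab_frame(n); pickle.dump(f,open(f'{n}.pkl','wb')); cv2.imwrite(f'pics/{n}0.png',f['color'][:,:,::-1])
    print(n,f['fov_y'],f['cx'],f['cy'],f['world_from_camera'],[k for k in f])
E
```

```text
pics
{'t': 0.0, 'tcp_pos': array([0.23379193, 0.57905909, 0.24754025]), 'eef_rot': array([-3.14006099e+00, -2.14004082e-05,  2.75779601e+00]), 'width': 0.08543612866958583, 'wrist_force': array([-0.67295268,  0.62440108, -0.82075715])}
scene 42.081344052009314 324.000561763555 200.51580368299526 [[-0.86314822  0.38473884 -0.3270339   0.27599741]
 [-0.50490794 -0.64918385  0.56888338  0.53163145]
 [ 0.0065664   0.65615269  0.75459958  0.90397975]
 [ 0.          0.          0.          1.        ]] ['color', 'depth', 'fov_y', 'cx', 'cy', 'world_from_camera']
top 49.65671764304375 319.20223782960164 200.1895597884122 [[ 1.12154326e-03  9.94015889e-01 -1.09229826e-01  5.04291188e-01]
 [-9.99612602e-01 -1.92326928e-03 -2.77659419e-02 -2.54288850e-02]
 [-2.78098658e-02  1.09218651e-01  9.93628652e-01  1.20711123e+00]
 [ 0.00000000e+00  0.00000000e+00  0.00000000e+00  1.00000000e+00]] ['color', 'depth', 'fov_y', 'cx', 'cy', 'world_from_camera']
```

View pics/scene0.png

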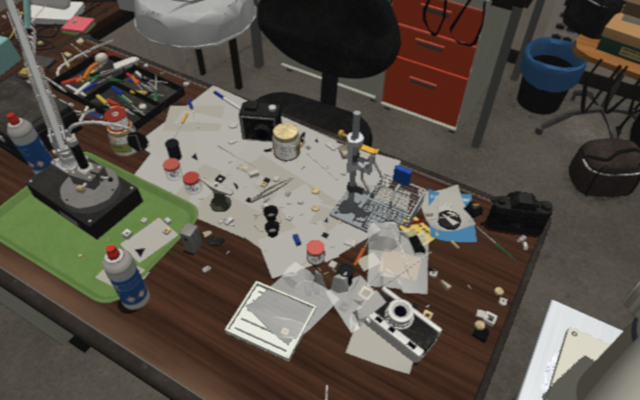

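View pics/top0.png

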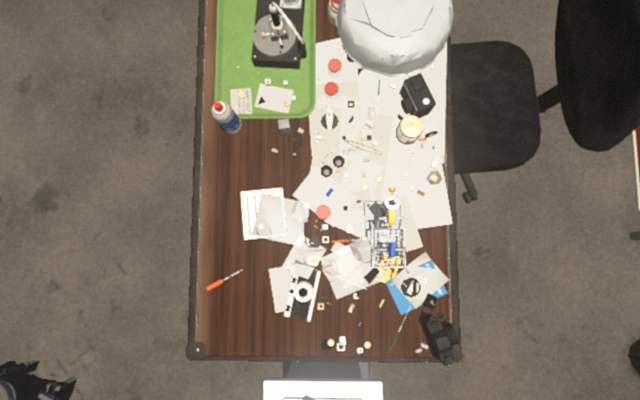

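The scene view shows the stand with post at about (355,150), blue grip at (403,175) and tray at (272,318). In the top view the post is at (392,203), the basket around (388,240) and the tray near (263,214). Next I'll enlarge crops.

```bash
python3 - <<'E'
import cv2
a=cv2.imread('pics/top0.png')[170:320,230:470]; cv2.imwrite('pics/top_c.png',cv2.resize(a[:,:],(800,500),interpolation=cv2.INTER_CUBIC))
a=cv2.imread('pics/scene0.png')[100:250,300:460]; b=cv2.imread('pics/scene0.png')[220:370,210:370]
cv2.imwrite('pics/scene_c.png',cv2.resize(a,(640,600),interpolation=cv2.INTER_CUBIC))
E
cat > h.py <<'E'
import numpy as np,pickle
def ray(f,u,v):
    F=200/np.tan(np.radians(f['fov_y']/2)); T=f['world_from_camera']
    return T[:3,3],T[:3,:3]@np.array([(u-f['cx'])/F,-(v-f['cy'])/F,-1])
def atz(f,u,v,z):
    o,d=ray(f,u,v); return o+d*(z-o[2])/d[2]
def px(f,p):
    F=200/np.tan(np.radians(f['fov_y']/2)); T=f['world_from_camera']
    c=T[:3,:3].T@(np.array(p)-T[:3,3]); return f['cx']+F*c[0]/-c[2],f['cy']-F*c[1]/-c[2]
def cloud(f):
    v,u=np.mgrid[:400,:640]; F=200/np.tan(np.radians(f['fov_y']/2)); d=f['depth']
    c=np.stack([(u-f['cx'])/F*d,-(v-f['cy'])/F*d,-d],-1); T=f['world_from_camera']
    return c@T[:3,:3].T+T[:3,3]
def load(n): return pickle.load(open(n+'.pkl','rb'))
E
python3 - <<'E'
from h import *
import cv2
for n in('scene','top'):
    f=load(n);P=cloud(f);ok=f['depth']>0
    hsv=cv2.cvtColor(f['color'],cv2.COLOR_RGB2HSV)
    blue=(hsv[...,0]>100)&(hsv[...,0]<125)&(hsv[...,1]>150)&(hsv[...,2]>70)&ok&(P[...,2]>.1)&(P[...,2]<.2)
    print(n,'blue',blue.sum(),P[blue].mean(0),P[blue].min(0),P[blue].max(0), np.argwhere(blue).min(0),np.argwhere(blue).max(0))
    m=ok&(P[...,2]>.22)&(P[...,2]<.3)&(P[...,0]<.8)&(P[...,0]>.3)&(abs(P[...,1]+.2)<.15)
    print('post',m.sum(),P[m].mean(0),P[m].min(0),P[m].max(0))
E
```

```text
scene blue 95 [ 0.49864044 -0.16651998  0.17177977] [ 0.48249955 -0.17357061  0.14304171] [ 0.5158545  -0.16133291  0.17845526] [166 394] [185 411]
post 180 [ 0.60509905 -0.16209484  0.25109253] [ 0.59950345 -0.17337927  0.22006584] [ 0.61334362 -0.15582892  0.27645092]
top blue 1 [ 0.4873101  -0.17121877  0.17255206] [ 0.4873101  -0.17121877  0.17255206] [ 0.4873101  -0.17121877  0.17255206] [255 393] [255 393]
post 55 [ 0.60560925 -0.16448699  0.26329676] [ 0.60032804 -0.1721545   0.22344109] [ 0.61358558 -0.15941735  0.2771217 ]
```

View pics/top_c.png

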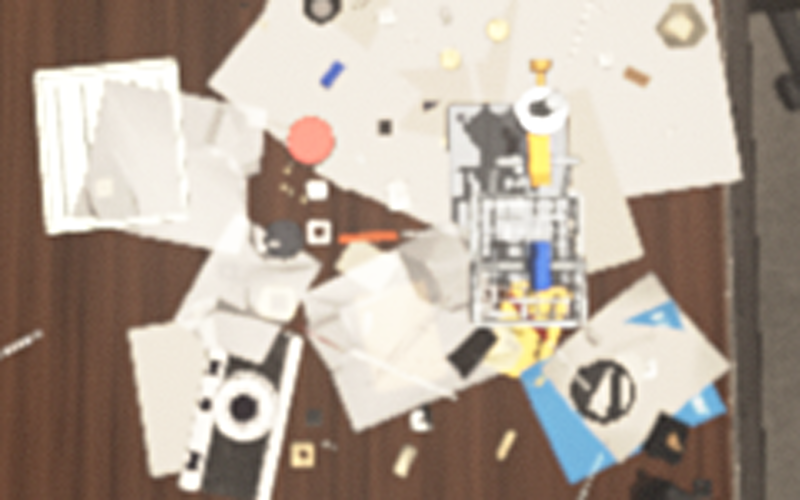

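View pics/scene_c.png

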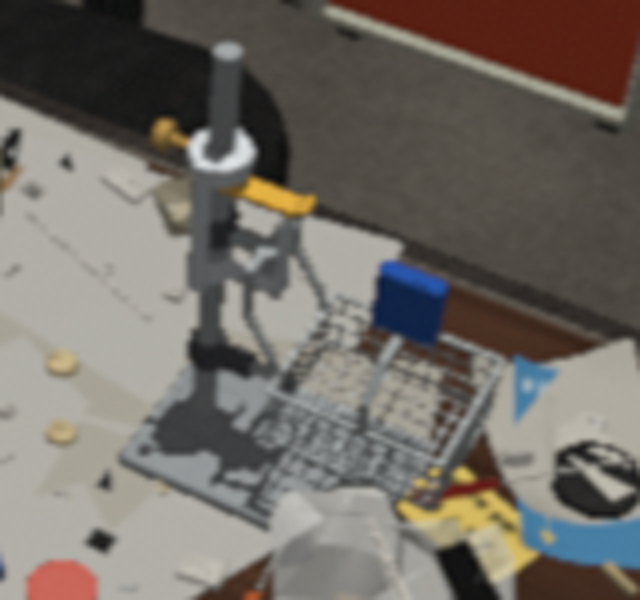

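```bash
python3 - <<'E'
from h import *
s,t=load('scene'),load('top')
T=lambda x,y:(230+x*.3,170+y*.3)
S=lambda x,y:(300+x/4,100+y/4)
r=lambda a:np.round(a,4)
print('plate scene',[r(atz(s,*S(*c),.01)) for c in((122,457),(185,378),(265,527))],'top',r(atz(t,*T(450,105),.01)),r(atz(t,*T(568,105),.01)))
print('post top',r(atz(s,*S(228,51),.275)))
print('grip top scene',[r(atz(s,*S(*c),.176)) for c in((386,262),(447,284),(378,272),(442,296))])
print('grip top top',[r(atz(t,*T(*c),.176)) for c in((533,241),(551,241),(533,290),(551,290))])
c=[atz(t,*T(*k),.014) for k in((35,72),(178,60),(187,218),(48,233))];print('tray',r(c),r(np.mean(c,0)))
c=[atz(s,*k,.014) for k in((262,282),(320,310),(283,357),(226,322))];print('tray s',r(c),r(np.mean(c,0)))
print('jar',r(atz(t,*T(312,140),.042)),'can?',r(atz(t,*T(285,238),.04)))
o,d=ray(s,*S(310,207));k=(-.166-o[1])/d[1];print('keeper tip',r(o+k*d))
P=cloud(s);hsv=__import__('cv2').cvtColor(s['color'],41)
m=(hsv[...,0]>12)&(hsv[...,0]<32)&(hsv[...,1]>140)&(P[...,2]>.15)&(P[...,0]>.4)&(P[...,0]<.7)
print('yellow',m.sum(),r(P[m]))
# things taller than .05 in front of tray/stand corridor
P=cloud(t);m=(P[...,2]>.06)&(abs(P[...,1])<.3)&(P[...,0]>.2)&(P[...,0]<.75)&(t['depth']>0)
for p in P[m][::15]: print(r(p),end=' ')
E
```

```text
plate scene [array([ 0.6305, -0.1147,  0.01  ]), array([ 0.6286, -0.1843,  0.01  ]), array([ 0.5394, -0.1116,  0.01  ])] top [ 0.632  -0.1193  0.01  ] [ 0.6318 -0.2171  0.01  ]
post top [ 0.6056 -0.1629  0.275 ]
grip top scene [array([ 0.5146, -0.1692,  0.176 ]), array([ 0.4825, -0.1706,  0.176 ]), array([ 0.5151, -0.1609,  0.176 ]), array([ 0.4813, -0.1619,  0.176 ])]
grip top top [array([ 0.5172, -0.164 ,  0.176 ]), array([ 0.5172, -0.1767,  0.176 ]), array([ 0.4827, -0.1634,  0.176 ]), array([ 0.4827, -0.176 ,  0.176 ])]
tray [[0.6601 0.2282 0.014 ]
 [0.6699 0.108  0.014 ]
 [0.5379 0.0992 0.014 ]
 [0.5255 0.2146 0.014 ]] [0.5983 0.1625 0.014 ]
tray s [[0.6593 0.1096 0.014 ]
 [0.5278 0.1047 0.014 ]
 [0.5369 0.2199 0.014 ]
 [0.6674 0.2164 0.014 ]] [0.5979 0.1627 0.014 ]
jar [ 0.6002 -0.0048  0.042 ] can? [0.5211 0.017  0.04  ]
keeper tip [ 0.5567 -0.166   0.1954]
yellow 140 [[ 0.6419 -0.1661  0.2135]
 [ 0.6401 -0.167   0.2137]
 [ 0.6382 -0.1677  0.214 ]
 [ 0.6382 -0.1719  0.2109]
 [ 0.6427 -0.1635  0.2126]
 [ 0.6419 -0.1663  0.2108]
 [ 0.6394 -0.1658  0.2123]
 [ 0.6373 -0.166   0.21
[... 5797 characters left out ...]
 0.3272 -0.2857  0.0761] [ 0.3199 -0.271   0.0617] [ 0.3198 -0.2728  0.0765] [ 0.3171 -0.2755  0.0752] [ 0.3152 -0.2773  0.0783] [ 0.3133 -0.2789  0.0819] [ 0.3107 -0.2842  0.0805] [ 0.3081 -0.2893  0.0798] [ 0.305  -0.2951  0.076 ] [ 0.2987 -0.2713  0.069 ] [ 0.2975 -0.2773  0.076 ] [ 0.295  -0.2875  0.0753] [ 0.2936 -0.2936  0.0808] [ 0.2924 -0.2994  0.0876] [ 0.2868 -0.2802  0.0842] [ 0.2853 -0.289   0.0885] [ 0.2831 -0.2986  0.0896] [ 0.2779 -0.2815  0.0882] [ 0.2775 -0.289   0.098 ] [ 0.2651 -0.2821  0.0621] [ 0.2697 -0.2894  0.0953] [ 0.26   -0.2871  0.0728] [ 0.2621 -0.2971  0.0933] [ 0.2573 -0.2969  0.0933] [ 0.2522 -0.2971  0.0921] [ 0.243  -0.2939  0.0838] [ 0.2317 -0.2978  0.0769]
```

Measured: grip centre about (0.499, -0.167, 0.156) with stand yaw near 0. Tray centre is about (0.598, 0.163) with yaw about 0.08. The keeper underside at roughly z = 0.192 puts the lip around 19 mm above the seat. I'll approach now.

Emit:
{"op": "jog_arm", "data": {"rows": [[[-0.875,-0.985,-0.09,0,0,-0.122,-1],[-0.875,-0.985,-0.09,0,0,-0.122,-1],[-0.875,-0.985,-0.09,0,0,-0.122,-1],[-0.875,-0.985,-0.09,0,0,-0.122,-1],[-0.875,-0.985,-0.09,0,0,-0.122,-1],[-0.875,-0.985,-0.09,0,0,-0.122,-1]]]}}

```text
t: 0.7
tcp_pos: [0.3008, 0.3927, 0.262]
eef_rot: [3.141, 0.0, 3.139]
wrist_force: [-0.1, 1.0, 0.0]
width: 0.0852
gripper_force: 0.0
```

Emit:
{"op": "jog_arm", "data": {"rows": [[[-0.33,-1,0,0,0,0,-1],[-0.33,-1,0,0,0,0,-1],[-0.33,-1,0,0,0,0,-1],[-0.33,-1,0,0,0,0,-1]]]}}

```text
t: 1.1
tcp_pos: [0.3503, 0.2409, 0.2615]
eef_rot: [-3.14, -0.001, 3.139]
wrist_force: [-0.0, 0.1, 1.0]
width: 0.0855
gripper_force: 0.0
```

Emit:
{"op": "jog_arm", "data": {"rows": [[[-0.33,-1,0,0,0,0,-1],[-0.33,-1,0,0,0,0,-1],[-0.33,-1,0,0,0,0,-1],[-0.33,-1,0,0,0,0,-1]]]}}

```text
t: 1.5
tcp_pos: [0.401, 0.091, 0.262]
eef_rot: [-3.141, 0.001, 3.138]
wrist_force: [-0.7, 0.8, 0.5]
width: 0.0852
gripper_force: 0.0
```

Emit:
{"op": "jog_arm", "data": {"rows": [[[-0.33,-1,0,0,0,0,-1],[-0.33,-1,0,0,0,0,-1],[-0.33,-1,0,0,0,0,-1],[-0.33,-1,0,0,0,0,-1]]]}}

```text
t: 1.9
tcp_pos: [0.4513, -0.0591, 0.262]
eef_rot: [-3.141, 0.002, 3.139]
wrist_force: [0.5, 0.5, 1.1]
width: 0.0858
gripper_force: 0.0
```

Emit:
{"op": "jog_arm", "data": {"rows": [[[-0.33,-0.73,0,0,0,0,-1],[-0.33,-0.73,0,0,0,0,-1],[-0.33,-0.73,0,0,0,0,-1],[-0.33,-0.73,0,0,0,0,-1],[-0.33,-0.73,0,0,0,0,-1]]]}}

```text
t: 2.4
tcp_pos: [0.4979, -0.1645, 0.2612]
eef_rot: [3.14, -0.002, 3.142]
wrist_force: [0.8, -0.3, 0.3]
width: 0.0855
gripper_force: 0.0
```

Emit:
{"op": "jog_arm", "data": {"rows": [[[-0.005,-0.015,0.3,0,0,0,-1],[-0.005,-0.015,0.5,0,0,0,-1],[-0.005,-0.015,0.65,0,0,0,0.2],[-0.005,-0.015,0.65,0,0,0,0.2],[-0.005,-0.015,0.65,0,0,0,0.2],[-0.005,-0.015,0.65,0,0,0,0.2]]]}}

```text
t: 3.0
tcp_pos: [0.4997, -0.1679, 0.1658]
eef_rot: [-3.141, 0.002, -3.141]
wrist_force: [0.2, -0.3, 0.4]
width: 0.0342
gripper_force: 0.0
```

```bash
python3 - <<'E'
from plant import env
import cv2,numpy as np
f=env.grab_frame('scene');g=env.grab_frame('top')
a=cv2.resize(f['color'][110:230,330:450,::-1],(400,400),interpolation=2);b=cv2.resize(g['color'][180:280,340:440,::-1],(400,400),interpolation=2)
cv2.imwrite('pics/a1.png',np.hstack([a,b]))
E
```

```text
(no output)
```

View pics/a1.png

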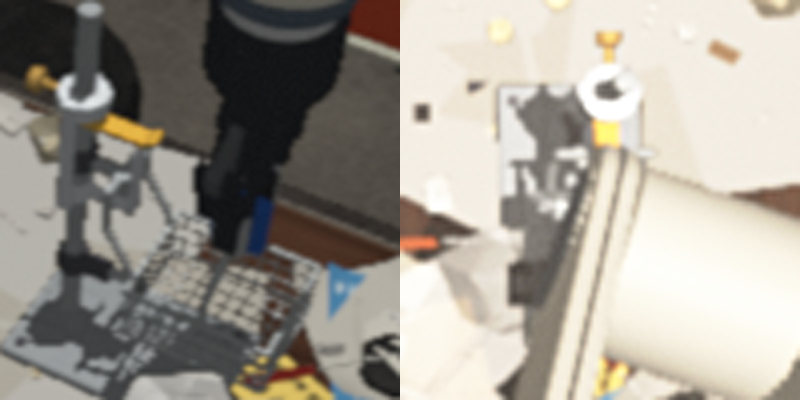

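The scene view shows the near finger beside the blue grip (blue visible at about (262,225) in the crop), and the basket still hangs. Closing.

Emit:
{"op": "jog_arm", "data": {"rows": [[[0,0,0.013,0,0,0,0.5],[0,0,0.013,0,0,0,0.7],[0,0,0.013,0,0,0,1],[0,0,0.013,0,0,0,1],[0,0,0.013,0,0,0,1],[0,0,0.013,0,0,0,1],[0,0,0.013,0,0,0,1]]]}}

```text
t: 3.8
tcp_pos: [0.499, -0.1686, 0.1626]
eef_rot: [-3.141, 0.0, 3.141]
wrist_force: [-1.7, -0.4, 4.3]
width: 0.0112
gripper_force: 59.9
```

Emit:
{"op": "jog_arm", "data": {"rows": [[[0,0,-0.013,0,0,0,1],[0,0,-0.02,0,0,0,1],[0,0,-0.027,0,0,0,1],[0,0,-0.027,0,0,0,1],[0,0,-0.027,0,0,0,1]]]}}

```text
t: 4.3
tcp_pos: [0.4989, -0.1684, 0.1663]
eef_rot: [3.141, -0.0, 3.141]
wrist_force: [3.8, 0.0, -4.5]
width: 0.0112
gripper_force: 58.7
```

Emit:
{"op": "jog_arm", "data": {"rows": [[[0,0,-0.013,0,0,0,1],[-0.007,0,-0.027,0,0,0,1],[-0.007,0,-0.04,0,0,0,1],[-0.007,0,-0.04,0,0,0,1],[-0.007,0,-0.04,0,0,0,1]]]}}

```text
t: 4.8
tcp_pos: [0.4993, -0.1684, 0.1724]
eef_rot: [3.141, -0.001, 3.141]
wrist_force: [-1.8, 0.8, -1.1]
width: 0.0113
gripper_force: 58.9
```

Emit:
{"op": "jog_arm", "data": {"rows": [[[0,0,-0.013,0,0,0,1],[0,0,-0.027,0,0,0,1],[0,0,-0.04,0,0,0,1],[0,0,-0.04,0,0,0,1],[0,0,-0.04,0,0,0,1]]]}}

```text
t: 5.3
tcp_pos: [0.5002, -0.1686, 0.1787]
eef_rot: [-3.141, 0.001, 3.141]
wrist_force: [-0.5, 0.2, -2.5]
width: 0.0114
gripper_force: 58.9
```

Emit:
{"op": "jog_arm", "data": {"rows": [[[0,0,-0.007,0,0,0,1],[0,0,-0.013,0,0,0,1],[0,0,-0.013,0,0,0,1],[0,0,-0.013,0,0,0,1]]]}}

```text
t: 5.7
tcp_pos: [0.4999, -0.1685, 0.1804]
eef_rot: [-3.142, 0.0, 3.141]
wrist_force: [0.2, 0.5, -3.2]
width: 0.0112
gripper_force: 58.9
```

```bash
python3 - <<'E'
from plant import env
import cv2,numpy as np,pickle
f=env.grab_frame('scene');pickle.dump(f,open('s2.pkl','wb'))
cv2.imwrite('pics/a2.png',cv2.resize(f['color'][110:210,330:430,::-1],(600,600),interpolation=2))
for i in range(4):
    s=env.get_state();print(s['t'],s['tcp_pos'],s['wrist_force'],s['wrist_torque']);env.grab_frame('top')
E
```

```text
5.75 [ 0.49988806 -0.16848635  0.1803775 ] [-0.30262344 -0.06331957 -2.99771409] [-0.01526386  0.00677541  0.00761943]
5.8 [ 0.49986267 -0.16846791  0.18035799] [-0.27674105 -0.11246749 -1.91262094] [-0.01033469  0.0289909   0.02604083]
5.85 [ 0.49983154 -0.16848305  0.18032621] [-0.31342107 -0.37253458 -2.45363487] [-0.01205734  0.07671043  0.04552694]
5.9 [ 0.49986827 -0.16845943  0.18032761] [ 0.61463136 -1.38291497 -2.7141944 ] [0.02420283 0.03996097 0.05644181]
```

View pics/a2.png

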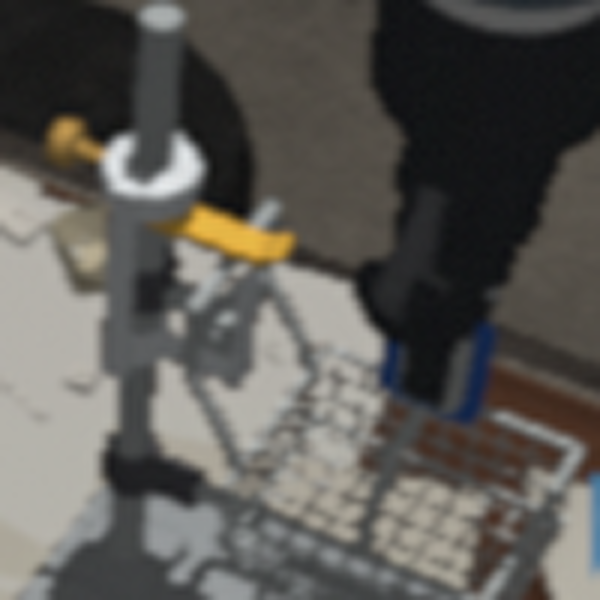

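The bar (from (195,300) to (275,205)) is just below the yellow keeper and the basket hangs free in the grip at about 2.5 N. I'll keep rising slowly, averaging the force.

```bash
cat > avg.py <<'E'
from plant import env
import numpy as np
a=[]
for i in range(7):
    env.grab_frame('top');s=env.get_state();a.append(np.r_[s['tcp_pos']*1000,s['wrist_force'],s['wrist_torque']*100])
print(s['t'],np.mean(a,0).round(2),'sd',np.std(a,0)[3:].round(1))
E
python3 avg.py
```

```text
6.3 [ 4.9986e+02 -1.6846e+02  1.8035e+02 -1.3000e-01 -3.0000e-02 -2.8600e+00
  2.4000e-01  5.2800e+00 -1.7300e+00] sd [0.6 0.5 0.4 3.8 5.  2.3]
```

Emit:
{"op": "jog_arm", "data": {"rows": [[[0,0,-0.007,0,0,0,1],[0,0,-0.013,0,0,0,1],[0,0,-0.02,0,0,0,1],[0,0,-0.02,0,0,0,1]]]}}

```text
t: 6.7
tcp_pos: [0.5, -0.1685, 0.1836]
eef_rot: [-3.141, 0.0, 3.141]
wrist_force: [1.0, 0.0, -2.8]
width: 0.0111
gripper_force: 58.9
```

```bash
python3 avg.py
```

```text
7.05 [ 4.9988e+02 -1.6847e+02  1.8339e+02 -4.0000e-02  1.7000e-01 -2.8400e+00
 -2.7100e+00  1.4000e+00  6.0000e-01] sd [0.3 0.5 0.7 2.8 3.6 2.1]
```

Emit:
{"op": "jog_arm", "data": {"rows": [[[0,0,-0.007,0,0,0,1],[0,0,-0.007,0,0,0,1],[0,0,-0.007,0,0,0,1]]]}}

```text
t: 7.35
tcp_pos: [0.4999, -0.1685, 0.1845]
eef_rot: [-3.142, 0.0, 3.141]
wrist_force: [-0.4, -0.1, -3.0]
width: 0.0109
gripper_force: 58.9
```

```bash
python3 avg.py
```

```text
7.7 [ 4.9988e+02 -1.6847e+02  1.8443e+02 -1.2000e-01  6.0000e-02 -2.7500e+00
 -4.9000e-01  4.4100e+00  1.4800e+00] sd [0.4 0.7 0.3 2.8 2.4 3.1]
```

Emit:
{"op": "jog_arm", "data": {"rows": [[[0,0,-0.007,0,0,0,1],[0,0,-0.007,0,0,0,1],[0,0,-0.007,0,0,0,1]]]}}

```text
t: 8.0
tcp_pos: [0.4998, -0.1684, 0.1854]
eef_rot: [3.142, -0.0, 3.141]
wrist_force: [0.1, 0.2, -2.5]
width: 0.0109
gripper_force: 58.9
```

```bash
python3 avg.py
```

```text
8.35 [ 4.9980e+02 -1.6845e+02  1.8543e+02 -1.6000e-01  3.0000e-02 -3.3700e+00
  1.1500e+00  9.4400e+00  1.1100e+00] sd [0.3 0.5 0.8 3.7 1.7 2.1]
```

Emit:
{"op": "jog_arm", "data": {"rows": [[[0,0,-0.007,0,0,0,1],[0,0,-0.007,0,0,0,1],[0,0,-0.007,0,0,0,1]]]}}

```text
t: 8.65
tcp_pos: [0.4998, -0.1684, 0.1864]
eef_rot: [3.142, -0.0, 3.141]
wrist_force: [0.3, 0.9, -4.9]
width: 0.0109
gripper_force: 58.7
```

```bash
python3 avg.py
```

```text
9.0 [ 4.9978e+02 -1.6844e+02  1.8643e+02 -2.6000e-01 -1.0000e-01 -4.9600e+00
  2.4000e-01  2.0210e+01  1.5100e+00] sd [0.5 0.4 0.6 3.7 3.9 2. ]
```

Contact onset is at TCP z of about 185.1 mm (slope about 1.6 N/mm), so the middle of the gap is at about 184.1. I'll lower 2.4 mm, then draw out slowly.

Emit:
{"op": "jog_arm", "data": {"rows": [[[0,0,0.016,0,0,0,1],[0,0,0.016,0,0,0,1],[0,0,0.016,0,0,0,1]]]}}

```text
t: 9.3
tcp_pos: [0.5002, -0.1686, 0.1843]
eef_rot: [-3.141, 0.001, 3.141]
wrist_force: [0.0, -0.4, -2.0]
width: 0.0111
gripper_force: 58.8
```

```bash
python3 avg.py
```

```text
9.65 [ 5.0006e+02 -1.6854e+02  1.8427e+02 -1.4000e-01  6.0000e-02 -2.6300e+00
 -4.0000e-02  3.0300e+00 -1.5000e-01] sd [0.6 0.6 0.5 3.3 1.7 3.2]
```

Emit:
{"op": "jog_arm", "data": {"rows": [[[0.01,0,0,0,0,0,1],[0.02,0,0,0,0,0,1],[0.03,0,0,0,0,0,1],[0.03,0,0,0,0,0,1]]]}}

```text
t: 10.05
tcp_pos: [0.4951, -0.1684, 0.1841]
eef_rot: [3.142, -0.0, 3.141]
wrist_force: [-0.5, -1.6, -2.3]
width: 0.0109
gripper_force: 58.8
```

```bash
python3 avg.py
```

```text
10.4 [ 4.9540e+02 -1.6849e+02  1.8414e+02  3.0000e-01  2.3000e-01 -3.1000e+00
  1.2500e+00  2.3800e+00  7.6000e-01] sd [0.4 0.2 0.4 3.4 1.9 2.7]
```

Emit:
{"op": "jog_arm", "data": {"rows": [[[0.015,0,0,0,0,0,1],[0.03,0,0,0,0,0,1],[0.045,0,0,0,0,0,1],[0.06,0,0,0,0,0,1]]]}}

```text
t: 10.8
tcp_pos: [0.4861, -0.1685, 0.1841]
eef_rot: [3.142, -0.0, 3.141]
wrist_force: [-0.4, -0.4, -3.3]
width: 0.0111
gripper_force: 58.8
```

Emit:
{"op": "jog_arm", "data": {"rows": [[[0.02,0,0,0,0,0,1],[0.04,0,0,0,0,0,1],[0.06,0,0,0,0,0,1],[0.08,0,0,0,0,0,1],[0.1,0,0,0,0,0,1]]]}}

```text
t: 11.3
tcp_pos: [0.4711, -0.1685, 0.1841]
eef_rot: [-3.142, 0.0, 3.141]
wrist_force: [-0.6, 0.5, -3.2]
width: 0.0114
gripper_force: 58.8
```

Emit:
{"op": "jog_arm", "data": {"rows": [[[0.05,0,0,0,0,0,1],[0.1,0,0,0,0,0,1],[0.2,0,0,0,0,0,1],[0.3,0,0,0,0,0,1],[0.3,0,0,0,0,0,1]]]}}

```text
t: 11.8
tcp_pos: [0.4234, -0.1679, 0.1837]
eef_rot: [3.141, -0.003, 3.14]
wrist_force: [-0.3, 0.8, -2.3]
width: 0.0113
gripper_force: 58.9
```

Emit:
{"op": "jog_arm", "data": {"rows": [[[0,0.1,-0.2,0,0,0,1],[0,0.3,-0.27,0,0,0,1],[0,0.5,-0.27,0,0,0,1],[0,0.75,-0.27,0,0,0,1],[0,1,-0.27,0,0,0,1],[0,1,-0.27,0,0,0,1]]]}}

```text
t: 12.4
tcp_pos: [0.4262, -0.0154, 0.2248]
eef_rot: [3.141, 0.0, -3.139]
wrist_force: [-0.4, -0.4, -2.5]
width: 0.0108
gripper_force: 60.1
```

Emit:
{"op": "jog_arm", "data": {"rows": [[[-0.1,0.2,0,0,0,-0.005,1],[-0.3,0.45,0,0,0,-0.013,1],[-0.5,0.7,0,0,0,-0.02,1],[-0.7,0.9,0,0,0,-0.026,1],[-0.8,1,0,0,0,-0.026,1],[-0.8,1,0,0,0,-0.026,1]]]}}

```text
t: 13.0
tcp_pos: [0.549, 0.133, 0.2247]
eef_rot: [3.141, 0.002, -3.059]
wrist_force: [0.1, -0.9, -2.1]
width: 0.011
gripper_force: 60.2
```

Emit:
{"op": "jog_arm", "data": {"rows": [[[-0.15,0.08,0,0,0,0,1],[-0.31,0.17,0.1,0,0,0,1],[-0.31,0.17,0.3,0,0,0,1],[-0.31,0.17,0.5,0,0,0,1],[-0.31,0.17,0.57,0,0,0,1],[-0.31,0.17,0.57,0,0,0,1],[-0.31,0.17,0.57,0,0,0,1]]]}}

```text
t: 13.7
tcp_pos: [0.5914, 0.1603, 0.1401]
eef_rot: [3.141, 0.001, -3.061]
wrist_force: [-0.2, 0.2, -2.8]
width: 0.0112
gripper_force: 60.2
```

```bash
python3 - <<'E'
from plant import env
import cv2,numpy as np
from h import *
s=env.get_state();print(s['t'],s['tcp_pos'],s['eef_rot'])
f=env.grab_frame('scene');g=env.grab_frame('top')
t=s['tcp_pos'];y=s['eef_rot'][2]-np.pi
def rect(c,yaw,a,b,z):
    R=np.array([[np.cos(yaw),-np.sin(yaw)],[np.sin(yaw),np.cos(yaw)]])
    return [np.r_[np.array(c[:2])+R@k,z] for k in((a,b),(a,-b),(-a,-b),(-a,b))]
foot=t[:2]+.005*np.array([np.cos(y),np.sin(y)])
out=[]
for fr,(u0,v0,w) in((f,(210,250,130)),(g,(225,160,100))):
    im=cv2.resize(fr['color'][v0:v0+w,u0:u0+w,::-1],(400,400),interpolation=2)
    for r,c in((rect((.598,.163),.083,.067,.059,.014),(0,0,255)),(rect(foot,y,.05,.042,t[2]-.1026),(0,255,0)),(rect(foot,y,.05,.042,t[2]-.0626),(255,255,0))):
        p=np.array([((np.array(px(fr,k))-(u0,v0)+.5)*400/w) for k in r]).round().astype(int)
        cv2.polylines(im,[p],True,c,1)
    out.append(im)
cv2.imwrite('pics/a3.png',np.hstack(out))
E
```

```text
13.7 [0.5913701  0.16027725 0.14010835] [ 3.14147405e+00  1.11591591e-03 -3.06102263e+00]
```

View pics/a3.png

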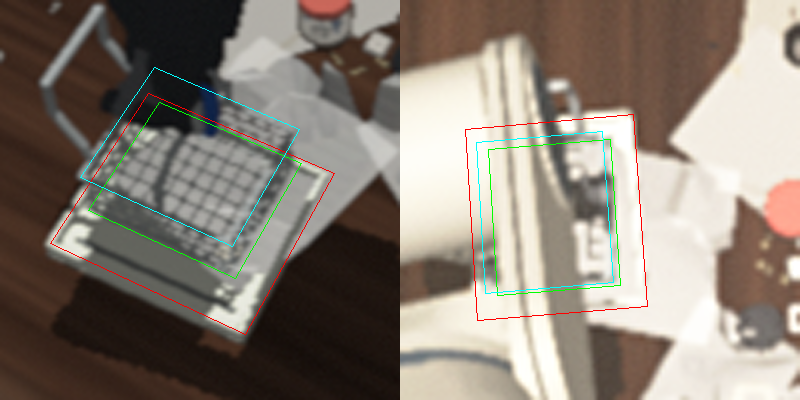

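The tray outline (red) matches the rim, and the basket footprint (green) lies inside it. It is about 2 mm off centre, so I'll correct that while lowering.

Emit:
{"op": "jog_arm", "data": {"rows": [[[-0.011,0.016,0.05,0,0,0,1],[-0.011,0.016,0.1,0,0,0,1],[-0.011,0.016,0.15,0,0,0,1],[-0.011,0.016,0.18,0,0,0,1],[-0.011,0.016,0.205,0,0,0,1],[-0.011,0.016,0.205,0,0,0,1],[-0.011,0.016,0.205,0,0,0,1]]]}}

```text
t: 14.5
tcp_pos: [0.5923, 0.1632, 0.1083]
eef_rot: [-3.142, -0.0, -3.06]
wrist_force: [-0.2, 0.7, -2.7]
width: 0.0115
gripper_force: 60.2
```

```bash
python3 avg.py
```

```text
14.85 [ 5.9238e+02  1.6325e+02  1.0856e+02 -9.0000e-02  1.8000e-01 -2.8600e+00
 -9.3000e-01  2.2500e+00 -9.5000e-01] sd [0.3 0.4 0.6 3.  2.8 2.4]
```

Emit:
{"op": "jog_arm", "data": {"rows": [[[0,0,0.006,0,0,0,1],[0,0,0.012,0,0,0,1],[0,0,0.012,0,0,0,1]]]}}

```text
t: 15.15
tcp_pos: [0.5924, 0.1632, 0.1071]
eef_rot: [-3.142, 0.0, -3.06]
wrist_force: [-1.2, -1.2, 3.3]
width: 0.0108
gripper_force: 61.1
```

```bash
python3 avg.py
```

```text
15.5 [ 5.9242e+02  1.6322e+02  1.0714e+02 -2.4300e+00 -5.3000e-01  5.2800e+00
 -1.1160e+01  4.2650e+01  1.1000e+00] sd [0.6 0.5 0.6 2.9 3.6 2.2]
```

Emit:
{"op": "jog_arm", "data": {"rows": [[[0,0,0.004,0,0,0,1],[0,0,0.004,0,0,0,1],[0,0,0.004,0,0,0,1]]]}}

```text
t: 15.8
tcp_pos: [0.5924, 0.1632, 0.1071]
eef_rot: [3.142, 0.0, -3.06]
wrist_force: [-4.3, -2.3, 9.9]
width: 0.0111
gripper_force: 62.4
```

```bash
python3 avg.py
```

```text
16.15 [592.41 163.22 107.12  -4.2   -1.57  10.6  -21.48  74.48   1.26] sd [0.3 0.5 0.3 2.2 2.3 2. ]
```

Emit:
{"op": "jog_arm", "data": {"rows": [[[0,0,-0.004,0,0.003,0,1],[0,0,-0.004,0,0.003,0,1],[0,0,-0.004,0,0.003,0,1]]]}}

```text
t: 16.45
tcp_pos: [0.5928, 0.1633, 0.1073]
eef_rot: [3.141, -0.008, -3.06]
wrist_force: [-3.2, -0.7, 8.7]
width: 0.0112
gripper_force: 61.8
```

```bash
python3 avg.py
```

```text
16.8 [592.8  163.28 107.32  -2.82  -1.05   7.49 -13.44  14.43   1.69] sd [0.6 0.5 0.6 2.5 2.  1.1]
```

Torque now puts the support centre inside the footprint, so the basket is standing flat. Releasing.

Emit:
{"op": "jog_arm", "data": {"rows": [[[0,0,-0.002,0,0,0,1],[0,0,-0.002,0,0,0,0.6],[0,0,-0.002,0,0,0,0.4],[0,0,-0.002,0,0,0,0.2],[0,0,-0.002,0,0,0,0.1],[0,0,-0.002,0,0,0,0.1],[0,0,-0.002,0,0,0,0.1]]]}}

```text
t: 17.5
tcp_pos: [0.5922, 0.1632, 0.1068]
eef_rot: [-3.142, -0.01, -3.06]
wrist_force: [-0.7, 0.4, -0.1]
width: 0.0383
gripper_force: 0.0
```

Emit:
{"op": "jog_arm", "data": {"rows": [[[0,0,-0.1,0,0,0,0.1],[0,0,-0.3,0,0,0,0.1],[0,0,-0.5,0,0,0,0.1],[0,0,-0.8,0,0,0,0.1],[0,0,-1,0,0,0,0.1],[0,0,-1,0,0,0,0.1]]]}}

```text
t: 18.1
tcp_pos: [0.5964, 0.164, 0.2634]
eef_rot: [3.14, 0.001, -3.06]
wrist_force: [0.7, -0.1, -0.1]
width: 0.0387
gripper_force: 0.0
```

Emit:
{"op": "jog_arm", "data": {"rows": [[[0.5,0,0,0,0,0,-1],[0.8,0,0,0,0,0,-1],[1,0,0,0,0,0,-1],[1,0,0,0,0,0,-1],[1,0,0,0,0,0,-1],[1,0,0,0,0,0,-1]]]}}

```text
t: 18.7
tcp_pos: [0.4454, 0.1515, 0.2589]
eef_rot: [3.141, -0.008, -3.06]
wrist_force: [1.2, 0.4, 1.0]
width: 0.0851
gripper_force: 0.0
```

```bash
python3 - <<'E'
from plant import env
import cv2,numpy as np
f=env.grab_frame('scene');g=env.grab_frame('top')
a=cv2.resize(f['color'][200:360,200:360,::-1],(400,400),interpolation=2);b=cv2.resize(g['color'][150:290,225:365,::-1],(400,400),interpolation=2)
cv2.imwrite('pics/a4.png',np.hstack([a,b]))
E
```

```text
(no output)
```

View pics/a4.png

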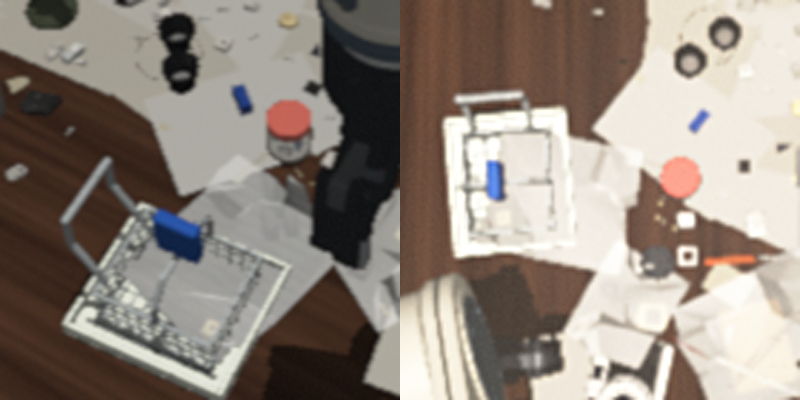

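The basket stands inside the tray rim in both views: grip at (178,235) left and (494,180) right. The jar and canister are where they were, and the arm is clear.

```bash
python3 -c "
from plant import env
print(env.hand_in())"
```

```text
the job is handed in; nothing more can be done
None
```

The basket is off the hook and standing flat inside the white tray, and I released it only after it was down. Lifting and drawing it out put about 2 N on the keeper and no measurable force on the lip. I didn't touch the jar, canister or loupe. I handed the job in at about 19 s, and no verdict came back.

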